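Build up a white-sleeved detector in the assembly nest

ROBOT

A 6-joint arm with a two-finger parallel gripper is mounted at the origin on a cart in front of the work surface, level with it; the furniture and walls round the work are solid. World frame = base frame: x ahead of the robot, y to its left, z up, the work surface at z = 0. Lengths are in m, angles in rad, forces in N, time in s.
With the tool pointing down it reaches from about 0.35 to 0.775 m from the base axis. Payload 7.3 kg.
Tool frame: the origin (TCP) lies on the centre line of the jaws, within the pads' length; the fingertips stand 17 mm ahead of it and the grasp point (between the pads) lies 2 mm behind it (robot.tcp_to_tips is the distance from the TCP to the fingertips, in m); z points along the fingers, y is the line along which they close (so a half turn about z gives the same grasp; the last joint's range is limited). The gripper opens to 92 mm and grips with 3 to 60 N. Pads are 19 mm wide; open, the fingers measure 130 mm over their backs; the gripper's body (75 mm by 190 mm) begins 47 mm behind the grasp point.
Start: joints at [-1.432, 0.342, 1.524, -0, 1.275, -0.146], TCP at [0.148, -0.504, 0.244] pointing down, gripper open.
Joint ranges: [-2.53, 2.53], [-0.77, 2.02], [0.04, 2.7], [-1, 4.14], [0.28, 2.66], [-3.11, 3.11]. Speed limits (rad/s): [2.57, 2.57, 3.14, 3.14, 3.14, 3.14].

INTERFACE

Orientations are given as [roll, pitch, yaw] about the fixed x, y, z axes, in that order (R = Rz(yaw) Ry(pitch) Rx(roll)).
In Python, from cell import robot gives the robot as it stands. The module is installed in compiled form; this text tells all that it offers.
- The arm moves only by the tool carry_out, never from a script. Its argument "commands" is a list of rows, each a list of 3 entries, a list of its own where there are three numbers: the shift along the tool's x, y, z in m, then the turn about the tool's z in rad, then the opening, from 0 (shut) to 1 (fully open). In form: [[[dx, dy, dz], yaw, claw], ...]. A call has 1 to 20 rows; each row shifts and turns the commanded pose from where the row before left it, along the tool's axes as they then stand; what a row does not reach is not made up. A row lasts 1/8 s, in which the tool goes at most 62.5 mm and 10.7 degrees, less where a joint would pass 70% of its speed; a pose out of reach is approached as far as the arm can. A call is refused whole if a number of a shift passes 0.0625 or a number of a turn 0.188, either way. A call with a gripper value outside its range is refused whole. The fingers move at their own pace and stop on an object; "newtons" is the grip in N (left out, the last holds). Time passes only in rows, so rows that do not move let the fingers close. It gives the time, the measured TCP pose, the force, the opening and the grip force at its end, in the units of the state.
- robot.observe(): the state, without advancing time (a new reading comes with each control period).
- robot.read_camera(name): name is "side" or "top"; returns a dict with "pixels" (480x640x3 uint8, red, green, blue), "fx", "fy", "cx", "cy" (pixels), "view" (4x4, takes a point from world to camera coordinates). Camera axes: x right, y up, looking along -z (the intrinsics and any distortion apply to the point x, -y, -z); pixel columns grow to the right and rows downward; lengths in m; the calibration is good to about 2 mm. A picture is of the moment at which its call begins. There is no depth.
- robot.hand_in(): hands the job in; it is judged then, once.
Trained networks look in a picture, given as the dict that the camera call returned (one of the last four; its "shot" number tells which), for a name from the list of things; names that differ only in an ending like _2 or _b are one class to them, and where a whole thing is asked for, a point or a joint stands for the part that bears it (a point fixed in the world has none). Each returns a list of dicts, best first, with "p" (0 to 1); they miss things now and then, are a little off and sometimes report something else, mostly with a low value. They report only what shows in the picture. A call takes as long as a camera call. They do not tell look-alikes from the thing itself.
- robot.find_in(picture, name): "at" ([column, row] in pixels, amid what is visible of it).
- robot.tip_of(picture, name): "at" ([column, row] in pixels: a listed point, or the origin of a listed thing).
The state is a dict: "time": time; "qpos": joint angles; "qvel": joint speeds; "joint_efforts": joint torques, N m; "tool_pos": TCP position; "tool_rot": TCP orientation; "contact_force": force on the tool from outside, world axes, zero at the start; "torque": the same for the moment, N m; "opening": finger opening in m; "grip_force": force on a finger pad.
Only numpy, scipy, OpenCV 4.12 (cv2) and the standard library are available. Lean on these libraries where they do the work, as an engineer would, in place of code of your own. Each camera call takes 0.05 s, during which the arm holds its last target. There are 200 camera calls.

TASK

Build up one white-sleeved detector in the blue assembly nest, in this order: the empty white tray down between the nest's pins, the circuit board flat on the tray, the white ring sleeve standing over the board's metal can, and the black cap lying centred on the sleeve. Each part must lie flat and fully home before the next goes on. Leave the black sleeve and the finished detectors where they are.

Things in the scene. Friction and masses are not known exactly. Their poses are not given: they have to be found in the camera images.
- nest: Fixed nest: blue plate 96 x 96 x 8 mm, raised seat 54 x 54 mm, its top 12 mm over the bench. 8 tapered steel pins, 8 mm thick, tops 29 mm over the bench (last 5 mm tapers): two per side, 25 mm either side of its middle, centres 40.2 mm out (72.4 mm between opposite pins); fingers pass between a side's two pins (42 mm). Origin: centre of underside; x, y along sides; quarter turns alike
- tray: Empty white tray, square with cut corners, 69 x 69 x 9 mm, 14 g. Treat it as a solid slab: take it across two opposite sides. Origin: centre of the underside, x and y along the sides, z up; a quarter turn changes nothing. Home in the nest, sides parallel to the nest's, its underside is 12 mm above the bench
- board: Black circuit board 66 x 66 x 2.5 mm, corners cut, ~30 g, round metal can in the middle: 32 mm diameter, straight up to 13 mm above the board's underside, then tapering to 20 mm at its top at 17.3 mm. Take it by the can's straight part. Origin: centre of underside, x, y along the sides; quarter turns alike. Home: on the tray, underside 21 mm above the bench, sides parallel to the nest's
- sleeve_white: White round ribbed ring, outer diameter 46 mm, bore 37 mm, 17 mm high, open at both ends, about 20 g, standing upright. Take it across its outside. Origin: centre of its lower end, z along its axis, up. Home it stands on the board round the can, lower end 23.5 mm and upper end 40.5 mm above the bench
- sleeve_black: The same ring in black: not wanted for this detector, leave it where it is. Origin as for the white one.
- cap: Black flat round cap, a solid disc 48 mm in diameter and 7 mm thick, 12 g, lying flat. Take it across its rim. Origin: centre of the underside, z up. Home it lies flat on the white sleeve's upper end, underside 40.5 mm above the bench
- unit_white: Finished detector with a white sleeve (69 x 69 x 34 mm: white tray, board, 46 mm drum, black cap) as the new one will look: leave it. Origin: centre of the underside, z up
There are look-alikes about, which are no part of the job. What is shaped like the tray but green is not meant. Leave any turquoise look-alike of the board alone.

How it is judged:
By the outcome, as a careful person would: the job done as asked, in the order asked, and still so for the second after the job is handed in, with the robot touching nothing.
It also fails if it takes over 102 s, if anything falls off the work surface, if the arm or the gripper's body presses on something with over 40 N, if the wrist force passes 120 N, or if a joint passes its speed limit or range.

## Working session

There is one attempt and no reset: what is moved stays moved. The work goes in short steps, Python scripts to look and compute and a tool call to move; the robot and the scene stay as the last step left them, time stands still between calls to the robot, and variables do not carry over. Pictures are saved under pics/ and viewed, at most 14 in all, crops included, and the job is handed in when it is done.

Besides the shell and the picture viewer there is one more tool, called after "Request:" as name(argument=value, ...) on one line, values as JSON. carry_out: Moves the arm, as the interface text tells. Its arguments: {"type":"object","properties":{"commands":{"type":"array"},"newtons":{"type":"number"}},"required":["commands"]}

```bash
mkdir -p pics
cat > h.py <<'E'
import numpy as np, cv2
from cell import robot
def px(p,P):
    q=p["view"]@np.append(P,1); return np.array([p["cx"]+p["fx"]*q[0]/-q[2], p["cy"]+p["fy"]*(-q[1])/-q[2]])
def ray(p,uv):
    V=p["view"]; R=V[:3,:3]; d=np.array([(uv[0]-p["cx"])/p["fx"],-(uv[1]-p["cy"])/p["fy"],-1.])
    return -R.T@V[:3,3], R.T@d
def atz(p,uv,z):
    o,d=ray(p,uv); return o+d*(z-o[2])/d[2]
def tri(p1,a,p2,b):
    o1,d1=ray(p1,a);o2,d2=ray(p2,b); s=np.linalg.lstsq(np.c_[d1,-d2],o2-o1,rcond=None)[0]
    A=o1+d1*s[0];B=o2+d2*s[1]; return (A+B)/2,np.linalg.norm(A-B)
def save(p,n): cv2.imwrite("pics/"+n+".png",cv2.cvtColor(p["pixels"],cv2.COLOR_RGB2BGR))
E
python3 - <<'E'
from h import *
print(robot.observe())
for c in("side","top"):
    p=robot.read_camera(c); save(p,c+"0"); print(c,[k for k in p],p["fx"],p["cx"],p["cy"],p["view"].round(3).tolist())
    print({k:p[k] for k in p if k not in("pixels","view")})
    for n in["nest","tray","board","sleeve_white","sleeve_black","cap","unit_white"]:
        print(n,[(np.round(d["at"],1).tolist(),round(d["p"],2)) for d in robot.tip_of(p,n)][:4])
E
```

```text
{'time': 0.0, 'qpos': array([-1.43198787e+00,  3.42711677e-01,  1.52504746e+00,  1.34197268e-05,
        1.27541439e+00, -1.45990745e-01]), 'qvel': array([-0.00042724, -0.00162128,  0.00013741, -0.0015659 ,  0.00053151,
       -0.00083853]), 'joint_efforts': array([ 1.32117730e-03, -4.31239271e+01, -2.44222820e+01,  7.18768453e-02,
        5.58445835e-02, -1.37068182e-04]), 'tool_pos': array([ 0.14748037, -0.5034432 ,  0.24304006]), 'tool_rot': array([-3.14003047e+00, -2.42668807e-04,  2.84795092e-01]), 'contact_force': array([-0.66822849,  0.03152986,  0.05306451]), 'torque': array([-0.0460355 , -0.03735321,  0.04689395]), 'grip_force': 0.0, 'opening': 0.0920682014302706}
side ['pixels', 'fx', 'fy', 'cx', 'cy', 'view', 'shot'] 590.0452063911168 322.2287184935594 250.31308829610032 [[0.999, 0.042, -0.017, -0.536], [0.0, 0.357, 0.934, 0.016], [0.045, -0.933, 0.357, -1.21], [0.0, 0.0, 0.0, 1.0]]
{'fx': 590.0452063911168, 'fy': 590.0452063911168, 'cx': 322.2287184935594, 'cy': 250.31308829610032, 'shot': 1}
nest [([335.9, 255.4], 0.96)]
tray [([319.8, 229.4], 0.6)]
board [([379.9, 285.3], 0.98), ([382.1, 228.8], 0.77)]
sleeve_white [([378.4, 315.0], 0.96)]
sleeve_black [([266.9, 239.9], 0.46)]
cap []
unit_white [([379.7, 353.9], 0.97)]
top ['pixels', 'fx', 'fy', 'cx', 'cy', 'view', 'shot'] 528.3396082259941 314.40853854304834 229.261299802782 [[0.016, -1.0, 0.005, -0.155], [0.973, 0.017, 0.232, -0.549], [-0.232, 0.001, 0.973, -0.946], [0.0, 0.0, 0.0, 1.0]]
{'fx': 528.3396082259941, 'fy': 528.3396082259941, 'cx': 314.40853854304834, 'cy': 229.261299802782, 'shot': 2}
nest [([276.3, 232.0], 0.94), ([391.6, 200.6], 0.19)]
tray [([286.7, 296.2], 0.96), ([204.2, 244.6], 0.65)]
board [([205.2, 183.3], 0.97), ([343.2, 197.7], 0.66)]
sleeve_white [([392.7, 199.0], 0.52)]
sleeve_black [([233.3, 297.5], 0.66)]
cap [([174.8, 301.0], 0.85), ([287.0, 295.4], 0.39)]
unit_white [([451.1, 201.4], 0.77)]
```

View pics/top0.png

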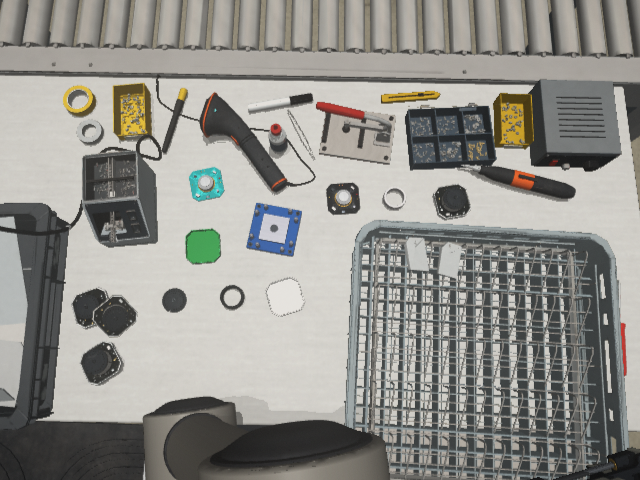

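View pics/side0.png

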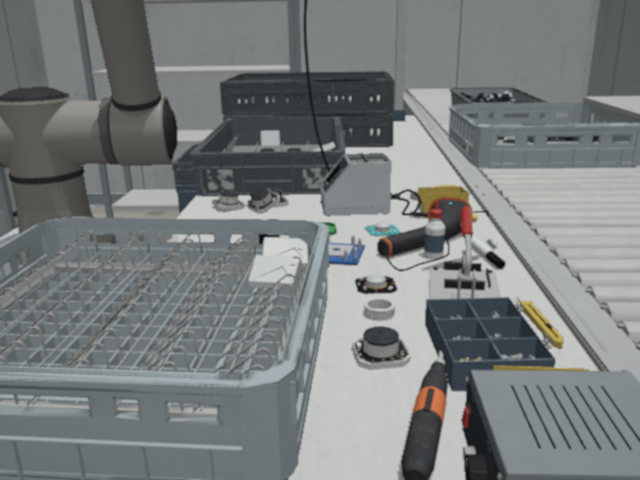

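Run:
```python
from h import *
p=robot.read_camera("top"); s=robot.read_camera("side")
np.savez("c0.npz",**{k+"_t":p[k] for k in p},**{k+"_s":s[k] for k in s})
I=cv2.cvtColor(p["pixels"],cv2.COLOR_RGB2BGR)
f=lambda u,v,w,h,k:cv2.resize(I[v:v+h,u:u+w],None,fx=k,fy=k,interpolation=cv2.INTER_CUBIC)
# gamma stretch of bright range
def st(x): return np.clip((x.astype(float)-100)*1.6,0,255).astype(np.uint8)
k=5
a=np.hstack([f(240,195,60,60,k),st(f(258,268,56,60,k)),])
b=np.hstack([f(315,170,100,50,k),f(155,280,16*1,50,k)*0])
row1=np.hstack([f(244,198,58,60,k),st(f(258,268,52,60,k)),f(158,270,34,60,k)])
row2=np.hstack([f(318,170,52,58,k),f(374,170,52,58,k),f(218,270,40,58,k)])
W=max(row1.shape[1],row2.shape[1]); pad=lambda r:np.pad(r,((0,0),(0,W-r.shape[1]),(0,0)))
m=np.vstack([pad(row1),pad(row2)]); print(m.shape); cv2.imwrite("pics/crop1.png",m)
```

```text
(590, 720, 3)
```

View pics/crop1.png

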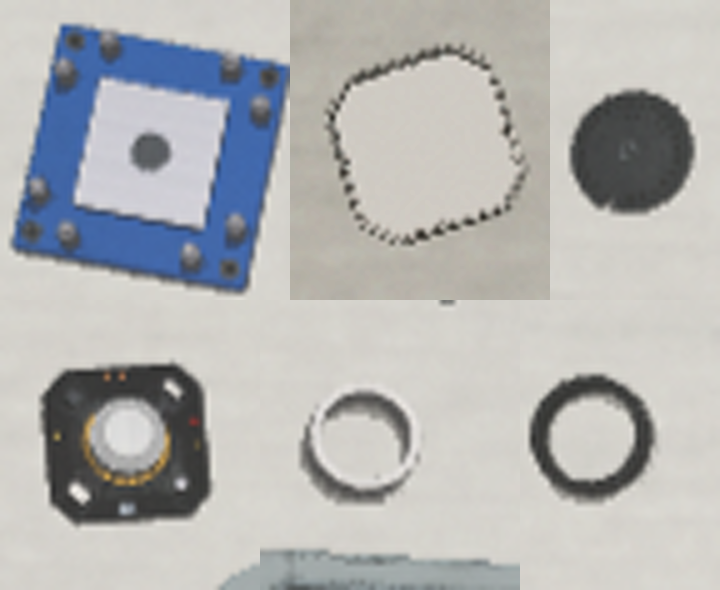

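```bash
cat > fit.py <<'E'
from h import *
from scipy.optimize import minimize
def sq(a,c,z0,z1):
    h=a/2; q=[(h,h-c),(h-c,h),(-h+c,h),(-h,h-c),(-h,-h+c),(-h+c,-h),(h-c,-h),(h,-h+c)]
    return np.array([(x,y,z) for z in(z0,z1) for x,y in q])
def cyl(r,z0,z1): 
    t=np.linspace(0,2*np.pi,48,endpoint=False); return np.array([(r*np.cos(a),r*np.sin(a),z) for z in(z0,z1) for a in t])
def hullmask(m):
    c=max(cv2.findContours(m.astype(np.uint8),cv2.RETR_EXTERNAL,cv2.CHAIN_APPROX_NONE)[0],key=cv2.contourArea)
    o=np.zeros(m.shape,np.uint8); cv2.fillPoly(o,[cv2.convexHull(c)],1); return o
def fit(views,pts,x0,z=0,free_yaw=True):
    K=6
    prep=[]
    for p,m,(u,v,w,h) in views: prep.append((p,cv2.resize(m[v:v+h,u:u+w]*1.0,(w*K,h*K),interpolation=cv2.INTER_LINEAR)>.5,u,v))
    def cost(s):
        c,n=np.cos(s[2]),np.sin(s[2]); W=pts@np.array([[c,-n,0],[n,c,0],[0,0,1]]).T+[s[0],s[1],z]; J=0
        for p,M,u,v in prep:
            q=np.array([px(p,P) for P in W]); q=((q-[u,v]+.5)*K-.5)
            o=np.zeros(M.shape,np.uint8); cv2.fillPoly(o,[cv2.convexHull((q*16).round().astype(np.int32).reshape(-1,1,2))],1,shift=4)
            J+=1-(M&(o>0)).sum()/(M|(o>0)).sum()
        return J
    S=np.array([[0,0,0],[.006,0,0],[0,.006,0],[0,0,.15 if free_yaw else 0]])+x0
    if not free_yaw:
        r=minimize(lambda a:cost([a[0],a[1],0]),x0[:2],method="Nelder-Mead",options=dict(initial_simplex=S[:3,:2],xatol=1e-5,fatol=1e-5))
    else: r=minimize(cost,x0,method="Nelder-Mead",options=dict(initial_simplex=S,xatol=1e-5,fatol=1e-5))
    return r.x.round(4),round(r.fun,4)
E
cat > m1.py <<'E'
from fit import *
d=np.load("c0.npz"); T={k[:-2]:d[k] for k in d if k.endswith("_t")}; S={k[:-2]:d[k] for k in d if k.endswith("_s")}
I=T["pixels"].astype(int); hsv=cv2.cvtColor(T["pixels"],cv2.COLOR_RGB2HSV); g=I.mean(2)
def box(m,b):
    o=np.zeros(m.shape,bool); u,v,w,h=b; o[v:v+h,u:u+w]=m[v:v+h,u:u+w]; return o
out={}
b=(236,190,74,76); m=hullmask(box((hsv[...,1]>120)&(abs(hsv[...,0].astype(int)-110)<15),b)); print("nest",fit([(T,m,b)],sq(.096,0,0,.008),[*atz(T,(273,229),.008)[:2],-.2]))
b=(262,272,48,50); bench=np.median(g[272:320,310:320]); print("g",bench,g[297,285],g[297,265:307].round())
m=hullmask(box((g>bench+12)|(g<bench-50),b)); print("tray",fit([(T,m,b)],sq(.069,.013,0,.009),[*atz(T,(285,297),.009)[:2],.2]),m.sum())
b=(154,280,40,40); m=hullmask(box(g<120,b)); print("cap",fit([(T,m,b)],cyl(.024,0,.007),[*atz(T,(174,300),.007)[:2],0],free_yaw=False))
b=(320,176,48,46); m=hullmask(box(g<110,b)); print("board",fit([(T,m,b)],sq(.066,.012,0,.0025),[*atz(T,(343,198),.002)[:2],0]))
b=(374,178,42,40); print(g[198,376:412].round(),g[180:216,394].round())
b=(378,184,30,30); m=hullmask(box(g>225,b)); print("sleeve rim",fit([(T,m,b)],cyl(.023,.017,.017),[*atz(T,(394,198),.017)[:2],0],free_yaw=False),m.sum())
# heights via two views
for n,a,bb in[("board",(343.2,197.7),(376,285.3)),]: pass
for n in["nest","board","sleeve_white","tray","cap"]:
    pt=robot.read_camera("top");A=robot.tip_of(pt,n);ps=robot.read_camera("side");B=robot.tip_of(ps,n)
    for a in A[:3]:
        for c in B[:3]:
            P,e=tri(pt,a["at"],ps,c["at"]); 
            if e<.02: print(n,P.round(4),round(e,4),a["p"],c["p"])
E
python3 m1.py
```

```text
nest (array([ 0.5659, -0.0634, -0.1734]), np.float64(0.0367))
g 210.0 226.0 [209. 204. 164. 221. 226. 225. 226. 227. 225. 226. 225. 226. 225. 226.
 226. 226. 225. 226. 225. 226. 226. 226. 226. 226. 225. 225. 226. 226.
 226. 226. 225. 226. 225. 226. 226. 226. 223. 191. 223. 210. 211. 211.]
tray (array([ 0.4302, -0.0899,  0.4067]), np.float64(0.078)) 1089
cap (array([0.419 , 0.1278]), np.float64(0.0573))
board (array([ 0.6338, -0.2037,  0.0778]), np.float64(0.0377))
[209. 210. 209. 209. 209. 205. 138. 111. 184. 220. 207. 207. 207. 207.
 206. 207. 208. 205. 206. 206. 206. 209. 208. 209. 210. 205. 126.  98.
 205. 221. 203. 207. 209. 210. 211. 211.] [206. 207. 210. 211. 210. 209. 212. 210. 145.  86. 100. 136. 159. 208.
 208. 208. 208. 207. 206. 208. 208. 207. 207. 208. 209. 213. 215. 180.
 103. 103. 147. 210. 211. 211. 209. 207.]Traceback (most recent call last):
  File "m1.py", line 13, in <module>
    b=(378,184,30,30); m=hullmask(box(g>225,b)); print("sleeve rim",fit([(T,m,b)],cyl(.023,.017,.017),[*atz(T,(394,198),.017)[:2],0],free_yaw=False),m.sum())
                         ~~~~~~~~^^^^^^^^^^^^^^
  File "fit.py", line 9, in hullmask
    c=max(cv2.findContours(m.astype(np.uint8),cv2.RETR_EXTERNAL,cv2.CHAIN_APPROX_NONE)[0],key=cv2.contourArea)
ValueError: max() iterable argument is empty
```

```bash
cat > m2.py <<'E'
from fit import *
exec(open("m1.py").read().split("out={}")[0].split("\n",1)[1])
b=(262,272,48,50)
m=hullmask(box((g>216)|(g<197),b))
for c in(.008,.012,.016,.02): print("tray",c,fit([(T,m,b)],sq(.069,c,0,.009),[*atz(T,(285,297),.009)[:2],.34]),m.sum())
I=cv2.cvtColor(S["pixels"],cv2.COLOR_RGB2BGR)[225:335,315:420]
x=cv2.resize(I,None,fx=5,fy=5,interpolation=cv2.INTER_CUBIC); cv2.imwrite("pics/crop2.png",x)
sl=atz(T,(394.3,196.7),.017); cn=atz(T,(343.2,196.0),.0173); print("sleeve",sl,"can",cn, "in side", px(S,sl),px(S,cn))
for n in["nest","board","sleeve_white"]:
    pt=robot.read_camera("top");A=robot.tip_of(pt,n);ps=robot.read_camera("side");B=robot.tip_of(ps,n)
    for a in A[:3]:
        for c in B[:3]:
            P,e=tri(pt,a["at"],ps,c["at"]); 
            if e<.02: print(n,P.round(4),round(e,4),a["p"],c["p"])
E
python3 m2.py
```

```text
tray 0.008 (array([ 0.4288, -0.0895,  0.3488]), np.float64(0.0658)) 1239
tray 0.012 (array([ 0.4291, -0.0902,  0.3496]), np.float64(0.0495)) 1239
tray 0.016 (array([ 0.4287, -0.0895,  0.3467]), np.float64(0.0874)) 1239
tray 0.02 (array([ 0.4297, -0.0897,  0.3446]), np.float64(0.1467)) 1239
sleeve [ 0.63415764 -0.30757776  0.017     ] can [ 0.63369732 -0.20341652  0.0173    ] in side [378.24791363 302.00784917] [375.09205859 274.46077944]
nest [ 0.5631 -0.0675 -0.0031] 0.0013 0.7 0.91
board [ 0.6631  0.0874 -0.0019] 0.0083 0.96 0.8
board [ 0.6412 -0.1971 -0.0053] 0.0039 0.58 0.72
sleeve_white [ 0.6385 -0.3061 -0.0045] 0.0038 0.47 0.65
```

View pics/crop2.png

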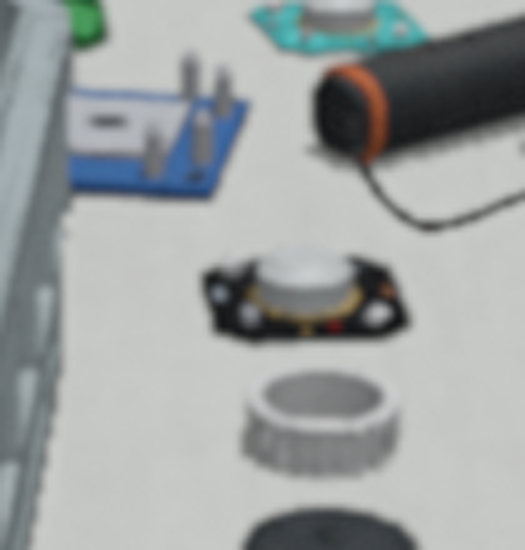

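Candidates, by top-view pixel:
- **Tray:** white at (285,297). The green one at (203,246) is the look-alike.
- **Board:** black, loose, with a bare can at (343,198). The turquoise one at (206,184) is a look-alike, and (450,201), (90,307), (115,315) and (101,363) are finished detectors.
- **Sleeve:** white ring at (394,197). The black ring is at (232,297), and tape rolls are at (78,99) and (90,131).
- **Cap:** solid black disc at (174,300).
- **Nest:** blue, at (273,229).

The crops confirm these choices. The side crop shows the sleeve rim at (379,305) and the can top at (376,278). First move: over the tray.

Request:
carry_out(commands=[[[0, 0, 0], -0.1635, 1], [[0, 0, 0], -0.1635, 1], [[0, 0, 0], -0.1635, 1], [[0, 0, 0], -0.1635, 1], [[0, 0, 0], -0.1635, 1], [[0, 0, 0], -0.1635, 1], [[0, 0, 0], -0.1635, 1], [[0, 0, 0], -0.1635, 1], [[0, 0, 0], -0.1635, 1], [[0, 0, 0], -0.1635, 1], [[0.0292, 0.0406, 0], 0, 1], [[0.0292, 0.0406, 0], 0, 1], [[0.0292, 0.0406, 0], 0, 1], [[0.0292, 0.0406, 0], 0, 1], [[0.0292, 0.0406, 0], 0, 1], [[0.0292, 0.0406, 0], 0, 1], [[0.0292, 0.0406, 0], 0, 1], [[0.0292, 0.0406, 0], 0, 1], [[0.0292, 0.0406, 0], 0, 1], [[0.0292, 0.0406, 0], 0, 1]], newtons=15)

```text
time: 4.0
tool_pos: [0.43, -0.0892, 0.244]
tool_rot: [3.141, 0.001, 1.92]
contact_force: [0.5, 0.0, -0.0]
opening: 0.0919
grip_force: 0.0
```

Request:
carry_out(commands=[[[0, 0, 0.05], 0, 1], [[0, 0, 0.05], 0, 1], [[0, 0, 0.05], 0, 1], [[0, 0, 0.05], 0, 1], [[0, 0, 0.015], 0, 1], [[0, 0, 0.01], 0, 1], [[0, 0, 0], 0, 1], [[0, 0, 0], 0, 0.5], [[0, 0, 0], 0, 0.5], [[0, 0, 0], 0, 0.5], [[0, 0, 0], 0, 0.5], [[0, 0, 0], 0, 0.5], [[0, 0, 0], 0, 0.5]])

```text
time: 5.62
tool_pos: [0.4295, -0.0908, 0.0192]
tool_rot: [3.141, 0.001, 1.92]
contact_force: [-0.8, 0.3, 6.2]
opening: 0.0675
grip_force: 15.0
```

Request:
carry_out(commands=[[[0, 0, -0.03], 0, 0.5], [[0, 0, -0.05], 0, 0.5], [[0, 0, -0.05], 0, 0.5], [[0, 0, 0], 0, 0.5]])

```text
time: 6.12
tool_pos: [0.4312, -0.0914, 0.1519]
tool_rot: [3.136, 0.005, 1.92]
contact_force: [0.2, -0.3, -1.3]
opening: 0.0674
grip_force: 15.0
```

Run:
```python
from h import *
s=robot.observe(); print({k:s[k].round(4) if hasattr(s[k],'round') else s[k] for k in("tool_pos","contact_force","opening","grip_force")})
t=robot.read_camera("top"); d=robot.read_camera("side")
a=cv2.resize(t["pixels"][230:350,200:360],None,fx=3,fy=3); b=cv2.resize(d["pixels"][120:300,200:380],(360,360))
cv2.imwrite("pics/lift.png",cv2.cvtColor(np.hstack([a[:360,:430],b]),cv2.COLOR_RGB2BGR))
```

```text
{'tool_pos': array([ 0.4312, -0.0914,  0.1519]), 'contact_force': array([ 0.2066, -0.2747, -1.3356]), 'opening': 0.06743836729013125, 'grip_force': 15.000074513372965}
```

View pics/lift.png

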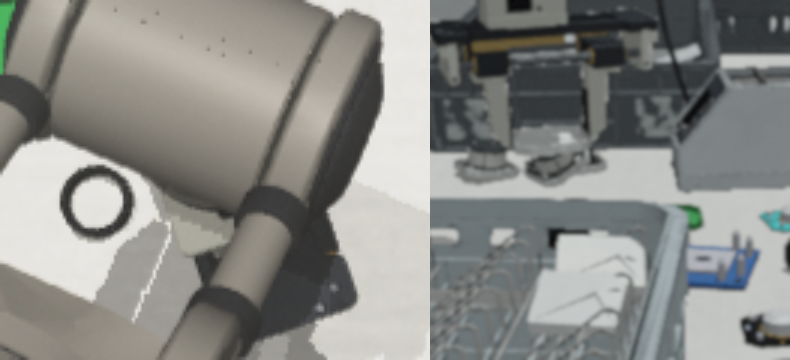

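Request:
carry_out(commands=[[[0, 0, 0], -0.175, 0.5], [[0, 0, 0], -0.175, 0.5], [[0, 0, 0], -0.175, 0.5], [[0, 0, 0], -0.175, 0.5], [[0, 0, 0], -0.175, 0.5], [[0, 0, 0], -0.175, 0.5], [[-0.0429, 0.0167, 0], 0, 0.5], [[-0.0429, 0.0167, 0], 0, 0.5], [[-0.0429, 0.0167, 0], 0, 0.5], [[0, 0, 0.04], 0, 0.5], [[0, 0, 0.04], 0, 0.5], [[0, 0, 0], 0, 0.5], [[0, 0, 0], 0, 0.5]])

```text
time: 7.85
tool_pos: [0.5648, -0.0634, 0.069]
tool_rot: [-3.142, -0.0, 2.97]
contact_force: [-0.0, 0.2, 0.5]
opening: 0.0679
grip_force: 15.0
```

Run:
```python
from h import *
t=robot.read_camera("top"); d=robot.read_camera("side"); print(robot.observe()["tool_pos"])
for n,q in (("top",t),("side",d)):
    for P in((.566,-.0635,.0),): print(n,px(q,P))
a=cv2.resize(t["pixels"][190:270,230:320],None,fx=4,fy=4); b=cv2.resize(d["pixels"][190:270,290:390],None,fx=4,fy=4)
cv2.imwrite("pics/over.png",cv2.cvtColor(np.hstack([a,b]),cv2.COLOR_RGB2BGR))
```

```text
[ 0.56542855 -0.06359513  0.07012195]
top [273.9621271  229.13038432]
side [336.32268665 253.72811978]
```

View pics/over.png

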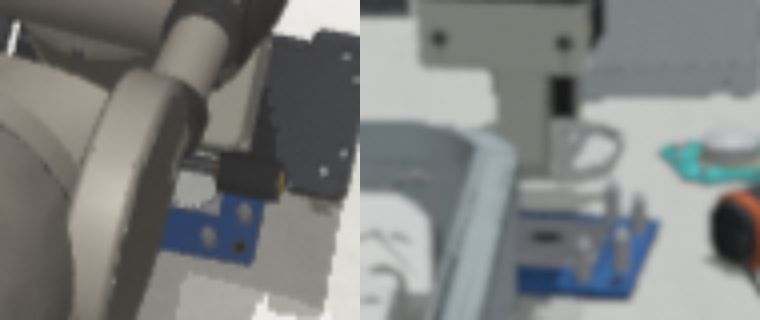

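Request:
carry_out(commands=[[[0, 0, 0.02], 0, 0.5], [[0, 0, 0.003], 0, 0.5], [[0, 0, 0.003], 0, 0.5], [[0, 0, 0], 0, 0.5]])

```text
time: 8.45
tool_pos: [0.5649, -0.0634, 0.0433]
tool_rot: [-3.141, 0.001, 2.97]
contact_force: [0.0, -0.7, 0.2]
opening: 0.0678
grip_force: 15.0
```

Request:
carry_out(commands=[[[0, 0, 0.003], 0, 0.5], [[0, 0, 0.003], 0, 0.5], [[0, 0, 0.003], 0, 0.5], [[0, 0, 0.003], 0, 0.5], [[0, 0, 0], 0, 0.5]])

```text
time: 9.07
tool_pos: [0.5646, -0.0633, 0.0308]
tool_rot: [-3.141, 0.0, 2.97]
contact_force: [-0.2, 0.7, 1.2]
opening: 0.0673
grip_force: 15.0
```

Request:
carry_out(commands=[[[0, 0, 0], 0, 1], [[0, 0, 0], 0, 1], [[0, 0, 0], 0, 1], [[0, 0, -0.01], 0, 1], [[0, 0, -0.04], 0, 1], [[0, 0, -0.05], 0, 0.6], [[0, 0, -0.02], -0.125, 0.6], [[0, 0, 0], -0.125, 0.6], [[-0.0192, -0.0484, 0], 0, 0.6], [[-0.0192, -0.0484, 0], 0, 0.6], [[-0.0192, -0.0484, 0], 0, 0.6], [[0, 0, 0.04], 0, 0.6], [[0, 0, 0.04], 0, 0.6], [[0, 0, 0], 0, 0.6], [[0, 0, 0], 0, 0.6]])

```text
time: 10.95
tool_pos: [0.6343, -0.2038, 0.0727]
tool_rot: [-3.14, 0.002, -3.063]
contact_force: [0.9, -0.4, 0.1]
opening: 0.0551
grip_force: 0.0
```

Run:
```python
from h import *
t=robot.read_camera("top"); d=robot.read_camera("side"); s=robot.observe(); print(s["tool_pos"],s["opening"],s["contact_force"])
a=cv2.resize(t["pixels"][190:270,230:360],None,fx=3,fy=3); b=cv2.resize(d["pixels"][210:310,315:420],None,fx=3.8,fy=3.8)
b=b[:380];a=np.pad(a,((0,380-240),(0,0),(0,0)));cv2.imwrite("pics/ob.png",cv2.cvtColor(np.hstack([a,b]),cv2.COLOR_RGB2BGR))
for z in (.053-.0,.033): print(px(d,[s["tool_pos"][0],s["tool_pos"][1],s["tool_pos"][2]-.017]))
```

```text
[ 0.63464618 -0.20391859  0.07336971] 0.05516421731302042 [0.12550558 1.27027679 0.43118406]
[376.04868903 252.75627106]
[376.04868903 252.75627106]
```

View pics/ob.png

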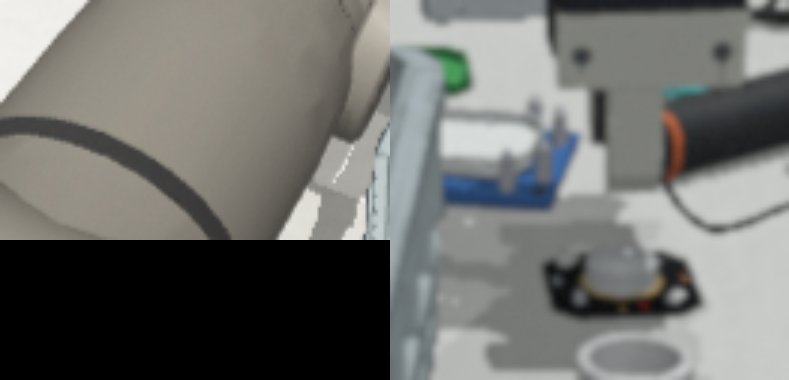

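Run:
```python
from h import *
d=robot.read_camera("side"); T=robot.read_camera("top")
f=lambda P:(((px(d,P)-[315,210]+.5)*3.8)+[390,0]).round(0)
for y in(-.2038-.0275,-.25): print("finger tip",y,f([.637,y,.0565]))
print("can top c",f([.6337,-.2034,.0173]),"board corners",[f([.6338+.033*a,-.2037+.033*b,0]) for a,b in((1,1),(1,-1),(-1,-1),(-1,1))])
print("nest corner",[f(P) for P in([.566+.039,-.063-.0555,.008],[.566+.0555,-.063+.039,.008])])
print("pins",[f([.566+ .040*np.cos(-.173)-s*.025*np.sin(-.173),-.0634+.040*np.sin(-.173)+s*.025*np.cos(-.173),.029]) for s in(1,-1)])
```

```text
finger tip -0.2313 [632. 188.]
finger tip -0.25 [634. 204.]
can top c [620. 247.] board corners [array([690., 253.]), array([700., 315.]), array([546., 314.]), array([544., 253.])]
nest corner [array([552., 194.]), array([582., 126.])]
pins [array([560., 102.]), array([544., 136.])]
```

Request:
carry_out(commands=[[[0, 0, 0.03], 0, 0.6], [[0, 0, 0.01], 0, 0.6], [[0, 0, 0.01], 0, 0.6], [[0, 0, 0], 0, 0.6], [[0, 0, 0], 0, 0.2], [[0, 0, 0], 0, 0.2], [[0, 0, 0], 0, 0.2], [[0, 0, 0], 0, 0.2], [[0, 0, 0], 0, 0.2]])

```text
time: 12.28
tool_pos: [0.6335, -0.2036, 0.0211]
tool_rot: [-3.141, 0.001, -3.063]
contact_force: [-0.2, 0.7, 3.2]
opening: 0.0307
grip_force: 15.0
```

Request:
carry_out(commands=[[[0, 0, -0.03], 0, 0.2], [[0, 0, -0.05], 0, 0.2], [[0, 0, -0.05], 0.125, 0.2], [[0, 0, 0], 0.125, 0.2], [[0.0228, 0.0316, 0], 0, 0.2], [[0.0228, 0.0316, 0], 0, 0.2], [[0.0228, 0.0316, 0], 0, 0.2], [[0.0228, 0.0316, 0], 0, 0.2], [[0, 0, 0.04], 0, 0.2], [[0, 0, 0.04], 0, 0.2], [[0, 0, 0], 0, 0.2], [[0, 0, 0], 0, 0.2]])

```text
time: 13.78
tool_pos: [0.5659, -0.0637, 0.0719]
tool_rot: [-3.141, 0.002, 2.97]
contact_force: [0.7, 1.6, -0.1]
opening: 0.0304
grip_force: 15.0
```

Run:
```python
from h import *
d=robot.read_camera("side"); s=robot.observe(); print(s["tool_pos"],s["tool_rot"],s["opening"])
R=(300,195,100,75);k=7
b=cv2.resize(d["pixels"][195:270,300:400],None,fx=k,fy=k,interpolation=cv2.INTER_CUBIC)
cv2.imwrite("pics/bn.png",cv2.cvtColor(b,cv2.COLOR_RGB2BGR))
c,n=np.cos(-.172),np.sin(-.172); z=s["tool_pos"][2]-.0211
for nm,cx,cy,h,z in(("board",.5655,-.0634,.033,z),("tray top",.5655,-.0634,.0345,.021)):
    print(nm,[((px(d,[cx+c*h*a-n*h*e,cy+n*h*a+c*h*e,z])-[300,195]+.5)*k).round(0).tolist() for a,e in((1,1),(1,-1),(-1,-1))])
```

```text
[ 0.56619142 -0.06381573  0.07233571] [-3.14128912e+00  2.74556189e-03  2.96962663e+00] 0.030547613653051305
board [[396.0, 204.0], [355.0, 284.0], [107.0, 270.0]]
tray top [[402.0, 307.0], [360.0, 395.0], [102.0, 379.0]]
```

View pics/bn.png

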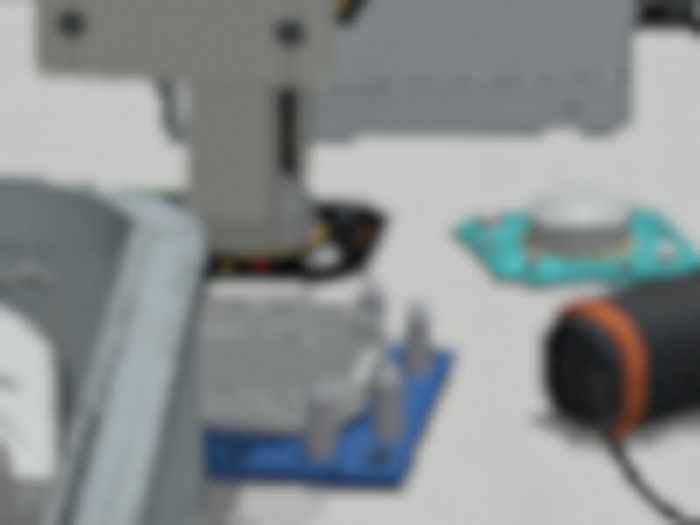

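The side crop shows the tray between the pins around (290,360). The board hangs level above it, with its right corner at (385,215) over the tray's at (385,325). Lowering.

Request:
carry_out(commands=[[[0, 0, 0.015], 0, 0.2], [[0, 0, 0.008], 0, 0.2], [[0, 0, 0.003], 0, 0.2], [[0, 0, 0.002], 0, 0.2], [[0, 0, 0.001], 0, 0.2], [[0, 0, 0], 0, 0.2], [[0, 0, 0], 0, 0.2]])

```text
time: 14.7
tool_pos: [0.5652, -0.0634, 0.042]
tool_rot: [-3.141, 0.001, 2.97]
contact_force: [-0.1, 0.1, 3.0]
opening: 0.0306
grip_force: 15.0
```

Request:
carry_out(commands=[[[0, 0, 0], 0, 0.65], [[0, 0, 0], 0, 0.65], [[0, 0, 0], 0, 0.65], [[0, 0, -0.01], 0, 0.65], [[0, 0, -0.05], 0, 0.65], [[0, 0, -0.05], -0.125, 0.65], [[0, 0, 0], -0.125, 0.65], [[-0.0099, -0.0498, 0], 0, 0.65], [[-0.0099, -0.0498, 0], 0, 0.65], [[-0.0099, -0.0498, 0], 0, 0.65], [[-0.0099, -0.0498, 0], 0, 0.65], [[-0.0099, -0.0498, 0], 0, 0.65], [[0, 0, 0.04], 0, 0.65], [[0, 0, 0.04], 0, 0.65], [[0, 0, 0], 0, 0.65], [[0, 0, 0], 0, 0.65]])

```text
time: 16.7
tool_pos: [0.6348, -0.3082, 0.0739]
tool_rot: [-3.14, 0.002, -3.063]
contact_force: [0.2, -0.5, 1.2]
opening: 0.0594
grip_force: 0.0
```

Run:
```python
from fit import *
d=robot.read_camera("side"); t=robot.read_camera("top"); s=robot.observe(); print(s["tool_pos"],s["tool_rot"],s["opening"])
k=4; a=d["pixels"][215:335,310:420]; a=cv2.resize(a,None,fx=k,fy=k,interpolation=cv2.INTER_CUBIC)
b=cv2.resize(t["pixels"][195:265,235:310],None,fx=k,fy=k,interpolation=cv2.INTER_CUBIC); b=np.pad(b,((0,a.shape[0]-b.shape[0]),(0,0),(0,0)))
cv2.imwrite("pics/sl.png",cv2.cvtColor(np.hstack([a,b]),cv2.COLOR_RGB2BGR))
f=lambda P:((px(d,P)-[310,215]+.5)*k).round(0).tolist()
p=s["tool_pos"]
print("tip",f([p[0]+.0024,p[1]-.030,p[2]-.017]))
c=[.6342,-.3076]; print("sleeve top l,r,far,near; bottom near",[f([c[0]+a*.023,c[1]+e*.023,z]) for a,e,z in((-1,0,.017),(1,0,.017),(0,1,.017),(0,-1,.017),(0,-1,0))])
g=lambda P:((px(t,P)-[235,195]+.5)*k).round(0).tolist()
print("nest top-cam: can top, tray corners",g([.5655,-.0634,.0383]))
```

```text
[ 0.6351295  -0.30832906  0.07454139] [-3.13892624  0.00343025 -3.06309308] 0.05993208376622736
tip [290.0, 286.0]
sleeve top l,r,far,near; bottom near [[214.0, 350.0], [336.0, 350.0], [272.0, 324.0], [278.0, 378.0], [277.0, 419.0]]
nest top-cam: can top, tray corners [152.0, 121.0]
```

View pics/sl.png

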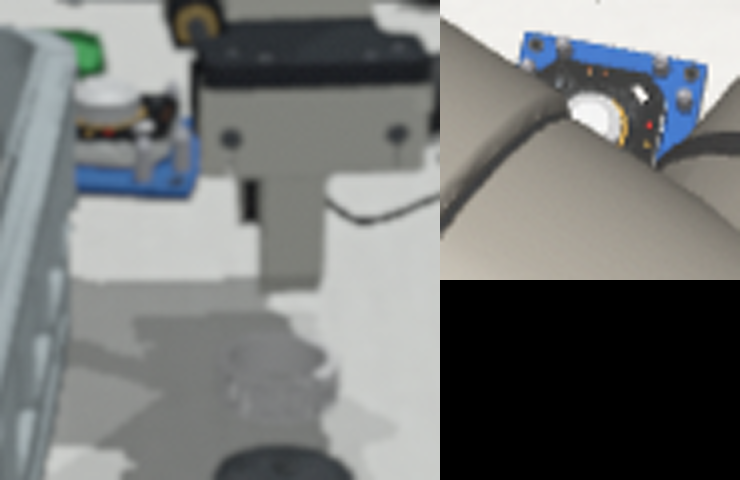

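Board lies square on the tray in the nest: can at (600,115) in the top inset. The finger at (293,285) lines up with the white sleeve at (279,370) as predicted. Grasping.

Request:
carry_out(commands=[[[0, 0, 0.03], 0, 0.65], [[0, 0, 0.0125], 0, 0.65], [[0, 0, 0.01], 0, 0.65], [[0, 0, 0], 0, 0.65], [[0, 0, 0], 0, 0.35], [[0, 0, 0], 0, 0.35], [[0, 0, 0], 0, 0.35], [[0, 0, 0], 0, 0.35], [[0, 0, 0], 0, 0.35]], newtons=12)

```text
time: 17.92
tool_pos: [0.6343, -0.3081, 0.0201]
tool_rot: [-3.141, 0.001, -3.063]
contact_force: [0.5, -0.1, 5.6]
opening: 0.0448
grip_force: 12.0
```

Request:
carry_out(commands=[[[0, 0, -0.03], 0, 0.35], [[0, 0, -0.05], 0, 0.35], [[0, 0, -0.05], 0.125, 0.35], [[0, 0, 0], 0.125, 0.35], [[0.022, 0.0459, 0], 0, 0.35], [[0.022, 0.0459, 0], 0, 0.35], [[0.022, 0.0459, 0], 0, 0.35], [[0.022, 0.0459, 0], 0, 0.35], [[0.022, 0.0459, 0], 0, 0.35], [[0, 0, 0.04], 0, 0.35], [[0, 0, 0.04], 0, 0.35], [[0, 0, 0], 0, 0.35], [[0, 0, 0], 0, 0.35]])

```text
time: 19.55
tool_pos: [0.5654, -0.0631, 0.0702]
tool_rot: [-3.141, 0.001, 2.97]
contact_force: [0.5, -0.8, 0.3]
opening: 0.0444
grip_force: 12.0
```

Run:
```python
from h import *
d=robot.read_camera("side"); s=robot.observe(); print(s["tool_pos"],s["tool_rot"],s["opening"])
k=7
b=cv2.resize(d["pixels"][190:265,300:400],None,fx=k,fy=k,interpolation=cv2.INTER_CUBIC)
cv2.imwrite("pics/sn.png",cv2.cvtColor(b,cv2.COLOR_RGB2BGR))
f=lambda P:((px(d,P)-[300,190]+.5)*k).round(0).tolist()
z=s["tool_pos"][2]-.0203
print("sleeve bottom l,r,near",[f([.5655+a*.023,-.0634+e*.023,z]) for a,e in((-1,0),(1,0),(0,-1))])
print("can l,r,near z13,17",[f([.5655+a*.016,-.0634+e*.016,.034]) for a,e in((-1,0),(1,0),(0,-1))],f([.5655,-.0634,.0383]))
```

```text
[ 0.56577966 -0.06326162  0.07072245] [-3.14131575e+00  2.52730114e-03  2.96960911e+00] 0.04469458919338758
sleeve bottom l,r,near [[169.0, 274.0], [340.0, 274.0], [253.0, 302.0]]
can l,r,near z13,17 [[196.0, 332.0], [314.0, 332.0], [254.0, 352.0]] [255.0, 317.0]
```

View pics/sn.png

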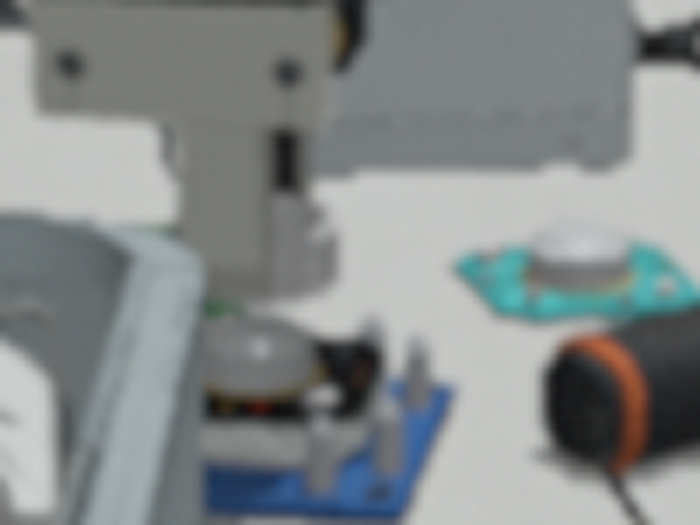

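Run:
```python
from h import *
d=robot.read_camera("side"); g=d["pixels"].astype(int).mean(2)
print("cols 334-354")
for r in(226,228,230,236,238,239,240,241,242,243,244): print(r,g[r,334:354].round().astype(int))
for z in(.0245,.029,.034): print(z,px(d,[.5655+.016,-.0634,z]))
for z in(.0505,.055,.06): print(z,px(d,[.5655+.023,-.0634,z]))
```

```text
cols 334-354
226 [118 119 119 115 112 118 120 123 124 122 122 119 119 128 156 183 194 197
 196 195]
228 [109 111 110 108 110 117 118 116 118 121 123 121 122 134 162 186 195 196
 195 195]
230 [102 104 103 103 108 115 117 115 118 123 131 138 146 163 182 193 196 196
 196 196]
236 [111 111 111 112 109 112 117 130 152 170 181 188 194 196 196 194 187 168
 150 150]
238 [123 127 137 139 129 120 118 115 112 109 102 104 115 122 126 123 110  93
  92 110]
239 [126 133 149 156 138 124 120 117 113 104  86  59  49  52  61  62  52  45
  57  81]
240 [123 130 145 150 135 121 118 115 110 103  84  54  31  32  43  47  35  27
  30  51]
241 [115 119 126 129 121 115 113 110 107 100  86  60  37  30  32  36  31  29
  28  37]
242 [113 114 116 115 113 112 111 108 106 101  90  69  47  29  25  27  30  34
  34  42]
243 [115 115 114 115 115 112 112 108 105  99  89  75  53  33  26  27  31  37
  36  50]
244 [115 117 116 115 114 111 107 105 100  92  88  83  73  58  37  26  34  38
  41  66]
0.0245 [344.41543159 241.63617908]
0.029 [344.40791726 239.3982278 ]
0.034 [344.39954254 236.9040357 ]
0.0505 [348.10754888 228.60858974]
0.055 [348.10533786 226.33224862]
0.06 [348.10287361 223.79520402]
```

Request:
carry_out(commands=[[[-0.001, 0, 0.009], 0, 0.35], [[0, 0, 0.004], 0, 0.35], [[0, 0, 0.004], 0, 0.35], [[0, 0, 0.004], 0, 0.35], [[0, 0, 0.003], 0, 0.35], [[0, 0, 0], 0, 0.35]])

```text
time: 20.4
tool_pos: [0.5656, -0.063, 0.0449]
tool_rot: [-3.142, -0.0, 2.97]
contact_force: [1.2, 0.5, -0.9]
opening: 0.0446
grip_force: 12.0
```

Request:
carry_out(commands=[[[0, 0, 0.001], 0, 0.35], [[0, 0, 0.001], 0, 0.35], [[0, 0, 0], 0, 0.35], [[0, 0, 0], 0, 0.35]])

```text
time: 20.9
tool_pos: [0.5658, -0.063, 0.0435]
tool_rot: [-3.141, 0.0, 2.97]
contact_force: [-0.4, -0.0, 2.3]
opening: 0.0447
grip_force: 12.0
```

Request:
carry_out(commands=[[[0, 0, 0], 0, 0.65], [[0, 0, 0], 0, 0.65], [[0, 0, 0], 0, 0.65], [[0, 0, -0.01], 0, 0.65], [[0, 0, -0.05], 0, 0.65], [[0, 0, -0.05], 0, 0.65], [[0.0354, 0.0326, 0], 0, 0.65], [[0.0354, 0.0326, 0], 0, 0.65], [[0.0354, 0.0326, 0], 0, 0.65], [[0.0354, 0.0326, 0], 0, 0.65], [[0.0354, 0.0326, 0], 0, 0.65], [[0, 0, 0.04], 0, 0.65], [[0, 0, 0.04], 0, 0.65], [[0, 0, 0], 0, 0.65], [[0, 0, 0], 0, 0.65]])

```text
time: 22.78
tool_pos: [0.4201, 0.1279, 0.0745]
tool_rot: [3.141, 0.002, 2.97]
contact_force: [1.0, -0.8, 0.0]
opening: 0.0597
grip_force: 0.0
```

Run:
```python
from fit import *
d=robot.read_camera("side"); t=robot.read_camera("top"); s=robot.observe(); print(s["tool_pos"],s["tool_rot"],s["opening"])
a=cv2.resize(d["pixels"][200:265,300:370],None,fx=5,fy=5,interpolation=cv2.INTER_CUBIC)
b=cv2.resize(t["pixels"][195:260,235:315],None,fx=5,fy=5,interpolation=cv2.INTER_CUBIC)
c=cv2.resize(d["pixels"][120:230,200:330],None,fx=2.5,fy=2.5); c=np.pad(c[:275],((0,0),(0,425),(0,0)))
c[:,325:325+260]=cv2.resize(t["pixels"][260:340,130:206],(260,275))
cv2.imwrite("pics/cap.png",cv2.cvtColor(np.vstack([np.hstack([a,b]),c]),cv2.COLOR_RGB2BGR))
f=lambda P:((px(t,P)-[235,195]+.5)*5+[350,0]).round(0).tolist()
print("sleeve top centre top view",f([.5657,-.0632,.0405]),f([.5657+.023,-.0632,.0405]),f([.5657,-.0632+.023,.0405]),"can",f([.5657,-.0632,.0383]))
```

```text
[0.4204081  0.1278626  0.07477427] [3.14076238e+00 2.99396936e-03 2.96949393e+00] 0.05965478016755459
sleeve top centre top view [539.0, 150.0] [541.0, 93.0] [481.0, 149.0] can [540.0, 151.0]
```

View pics/cap.png

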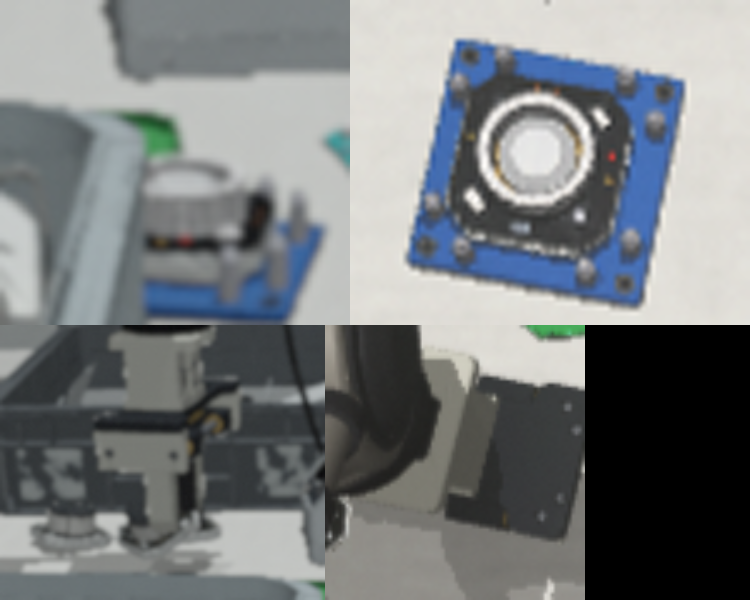

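In the nest the sleeve surrounds the can evenly (top inset, centre (536,151)). Now grasping the cap.

Request:
carry_out(commands=[[[0.001, 0, 0.03], 0, 0.65], [[0, 0, 0.0155], 0, 0.65], [[0, 0, 0.01], 0, 0.65], [[0, 0, 0], 0, 0.65], [[0, 0, 0], 0, 0.4], [[0, 0, 0], 0, 0.4], [[0, 0, 0], 0, 0.4], [[0, 0, 0], 0, 0.4], [[0, 0, 0], 0, 0.4]])

```text
time: 24.0
tool_pos: [0.4186, 0.128, 0.0181]
tool_rot: [3.141, 0.001, 2.97]
contact_force: [-0.1, -0.5, 6.6]
opening: 0.045
grip_force: 12.0
```

Request:
carry_out(commands=[[[0, 0, -0.03], 0, 0.4], [[0, 0, -0.05], 0, 0.4], [[0, 0, -0.05], 0, 0.4], [[-0.0355, -0.0326, 0], 0, 0.4], [[-0.0355, -0.0326, 0], 0, 0.4], [[-0.0355, -0.0326, 0], 0, 0.4], [[-0.0355, -0.0326, 0], 0, 0.4], [[-0.0355, -0.0326, 0], 0, 0.4], [[0, 0, 0.04], 0, 0.4], [[0, 0, 0.025], 0, 0.4], [[0, 0, 0], 0, 0.4], [[0, 0, 0], 0, 0.4]])

```text
time: 25.5
tool_pos: [0.5657, -0.0629, 0.0836]
tool_rot: [-3.141, 0.001, 2.97]
contact_force: [-0.3, -0.1, 0.4]
opening: 0.0448
grip_force: 12.0
```

Run:
```python
from h import *
d=robot.read_camera("side"); s=robot.observe(); print(s["tool_pos"],s["tool_rot"],s["opening"],s["contact_force"])
k=7
b=cv2.resize(d["pixels"][185:260,300:400],None,fx=k,fy=k,interpolation=cv2.INTER_CUBIC)
cv2.imwrite("pics/cn.png",cv2.cvtColor(b,cv2.COLOR_RGB2BGR))
f=lambda P:((px(d,P)-[300,185]+.5)*k).round(0).tolist()
z=s["tool_pos"][2]-.0183
print("cap r bottom, near",[f([.5657+a*.024,-.0632+e*.024,z]) for a,e in((1,0),(0,-1))],px(d,[.5657+.024,-.0632,z+.003]))
print("sleeve r top,near top",[f([.5657+a*.023,-.0632+e*.023,.0405]) for a,e in((1,0),(0,-1))],px(d,[.5657+.023,-.0632,.037]))
g=d["pixels"].astype(int).mean(2)
print("cols 338-356")
for r in range(216,244,1): print(r,g[r,338:356].round().astype(int))
```

```text
[ 0.56597487 -0.06296843  0.08396597] [-3.14137615e+00  2.08958852e-03  2.97002078e+00] 0.04511547560943862 [0.16226916 0.43255371 0.46614583]
cap r bottom, near [[345.0, 255.0], [253.0, 283.0]] [348.743052   219.34366208]
sleeve r top,near top [[341.0, 344.0], [254.0, 373.0]] [348.22058426 235.36252263]
cols 338-356
216 [ 89  59  33  34  58 103 147 174 184 187 187 188 192 196 198 198 198 198]
217 [ 93  62  36  31  43  80 127 161 179 189 196 198 198 198 198 197 197 197]
218 [ 96  66  41  32  34  48  79 109 134 160 183 195 198 198 197 197 197 197]
219 [ 95  68  43  33  32  37  47  56  79 114 156 184 196 198 197 197 197 197]
220 [ 94  68  42  36  34  40  48  48  51  76 122 168 191 197 197 197 197 197]
221 [ 93  69  45  32  34  41  47  51  52  64 110 160 189 197 197 197 197 197]
222 [ 90  65  42  31  34  41  49  58  72  97 134 171 191 196 197 196 197 197]
223 [ 88  64  43  40  48  60  74  95 122 149 171 188 195 196 196 195 196 196]
224 [101  86  79  86 100 113 131 151 170 184 192 195 196 196 196 195 195 196]
225 [141 139 143 149 157 166 176 186 192 196 197 197 196 196 195 195 195 195]
2
[... 702 characters left out ...]
35 [111 112 113 113 112 112 115 128 155 172 177 184 190 182 170 169 180 193]
236 [110 112 115 116 116 120 132 149 162 163 165 178 182 167 149 150 167 186]
237 [114 122 134 140 138 137 146 156 156 148 148 161 160 139 126 132 152 177]
238 [120 129 145 155 151 144 139 138 134 127 123 121 110  93  93 109 138 172]
239 [121 125 132 137 139 133 125 119 118 120 112  88  60  46  55  81 123 166]
240 [120 120 119 121 126 126 121 118 117 120 112  82  45  28  31  50 100 157]
241 [120 119 118 120 125 127 124 119 118 121 111  78  41  29  27  38  90 151]
242 [119 120 118 120 126 127 123 120 119 122 112  75  36  33  32  42  92 150]
243 [117 119 119 120 126 127 126 124 122 122 108  68  36  34  36  51  98 145]
```

View pics/cn.png

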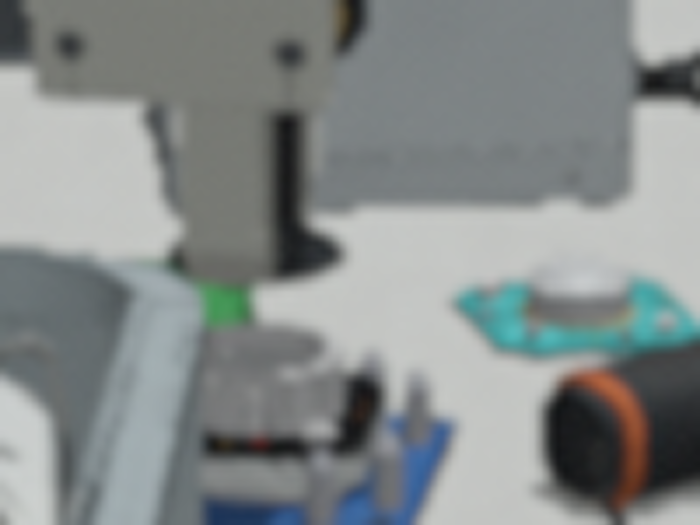

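Run:
```python
from h import *
d=robot.read_camera("side"); g=d["pixels"].astype(int).mean(2)
print("cols 316-332")
for r in range(212,226): print(r,g[r,316:332].round().astype(int))
for r in (205,210,215): print(r,g[r,322:352].round().astype(int))
p=[.5657,-.0632]; ty=np.array([.171,.985])
print("cap l",px(d,[p[0]-.024,p[1],.068]),"cap r",px(d,[p[0]+.024,p[1],.068]))
q=np.array(p)-ty*.024
for o in(-.0095,.0095): print("pad edge",px(d,[q[0]+.985*o,q[1]-.171*o,.07]))
q=np.array(p)-ty*.042
for o in(-.0095,.0095): print("back edge",px(d,[q[0]+.985*o,q[1]-.171*o,.085]))
```

```text
cols 316-332
212 [195 195 195 195 197 194 175 132 106 113 119 118 119 119 120 119]
213 [196 195 196 196 196 195 182 149 117 112 117 120 118 119 118 119]
214 [197 196 196 197 197 198 192 171 135 118 118 118 119 119 119 119]
215 [196 196 196 197 197 197 196 184 162 142 127 119 118 118 119 120]
216 [196 196 196 196 196 197 197 194 186 170 140 120 118 119 119 119]
217 [196 196 196 196 196 196 196 198 194 178 145 121 118 118 119 119]
218 [196 196 196 196 196 196 198 196 190 170 139 121 118 118 118 119]
219 [196 196 196 197 197 198 197 191 173 146 127 120 118 118 118 119]
220 [196 195 195 195 195 196 194 181 149 114 112 115 114 115 114 114]
221 [186 184 183 183 181 181 179 161 119  82  91 104 108 107 107 107]
222 [169 166 163 161 158 155 147 127  89  60  75  96 103 103 103 104]
223 [152 158 160 161 159 156 148 129 101  76  74  92 101 103 103 103]
224 [129 146 158 165 167 167 164 156 140 118  98  95 101 101 101  99]
225 [103 119 140 156 165 169 169 167 162 151 135 119 108 103 100  97]
205 [117  90 104 117 120 118 118 118 119 119 118 119 119 119 117 109  90  62
  36  31  57  88 110 125 129 129 128 129 129 128]
210 [174 128 107 117 120 119 119 119 118 119 119 119 119 119 117 109  92  64
  36  33  60  93 119 128 126 123 123 123 123 123]
215 [196 184 162 142 127 119 118 118 119 120 118 120 118 120 120 113  94  65
  36  29  55 100 135 150 154 154 153 158 169 185]
cap l [323.0260744  219.75343765] cap r [348.74324324 219.68392913]
pad edge [328.26286588 222.41250548]
pad edge [338.45380236 222.94458457]
back edge [326.11645691 217.56394665]
back edge [336.50965076 218.08915497]
```

Request:
carry_out(commands=[[[-0.001, 0, 0.012], 0, 0.4], [[0, 0, 0.006], 0, 0.4], [[0, 0, 0.003], 0, 0.4], [[0, 0, 0.002], 0, 0.4], [[0, 0, 0.001], 0, 0.4], [[0, 0, 0], 0, 0.4], [[0, 0, 0], 0, 0.4]])

```text
time: 26.48
tool_pos: [0.5663, -0.0632, 0.0588]
tool_rot: [-3.141, 0.0, 2.97]
contact_force: [0.5, 1.0, 0.4]
opening: 0.0449
grip_force: 12.0
```

Request:
carry_out(commands=[[[0, 0, 0.001], 0, 0.4], [[0, 0, 0], 0, 0.4], [[0, 0, 0], 0, 0.4]])

```text
time: 26.85
tool_pos: [0.5664, -0.0632, 0.0585]
tool_rot: [-3.141, 0.001, 2.97]
contact_force: [-3.0, -0.2, 5.8]
opening: 0.045
grip_force: 12.0
```

Request:
carry_out(commands=[[[0, 0, 0], 0, 0.65], [[0, 0, 0], 0, 0.65], [[0, 0, 0], 0, 0.65], [[0, 0, 0], 0, 0.65], [[0, 0, -0.01], 0, 0.65], [[0, 0, -0.04], 0, 0.65], [[0, 0, -0.05], 0, 0.65], [[0.0354, 0.0326, 0], 0, 0.65], [[0.0354, 0.0326, 0], 0, 0.65], [[0.0354, 0.0326, 0], 0, 0.65], [[0.0354, 0.0326, 0], 0, 0.65], [[0.0354, 0.0326, 0], 0, 0.65], [[0, 0, 0], 0, 0.65], [[0, 0, 0], 0, 0.65]])

```text
time: 28.6
tool_pos: [0.4204, 0.1276, 0.1583]
tool_rot: [3.141, 0.002, 2.97]
contact_force: [-0.2, -0.3, 0.2]
opening: 0.0596
grip_force: 0.0
```

Run:
```python
from h import *
d=robot.read_camera("side"); t=robot.read_camera("top"); s=robot.observe(); print(s["time"],s["tool_pos"],s["contact_force"])
k=5
a=cv2.resize(d["pixels"][200:265,300:370],None,fx=k,fy=k,interpolation=cv2.INTER_CUBIC)
b=cv2.resize(t["pixels"][195:260,235:315],None,fx=k,fy=k,interpolation=cv2.INTER_CUBIC)
cv2.imwrite("pics/fin.png",cv2.cvtColor(np.hstack([a,b]),cv2.COLOR_RGB2BGR))
f=lambda P:((px(t,P)-[235,195]+.5)*k+[350,0]).round(0).tolist()
print("cap top",f([.566,-.0632,.0475]))
```

```text
28.7 [0.42065267 0.12705388 0.15799234] [-0.13985557 -0.04676007  0.2535537 ]
cap top [538.0, 145.0]
```

View pics/fin.png

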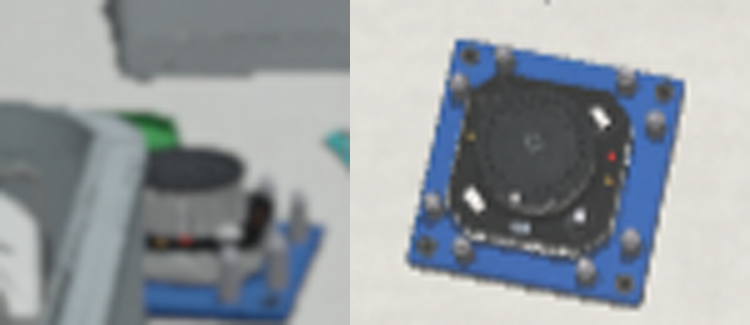

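The cap lies flat and centred on the sleeve: centre about (533,143) in the top inset, against (535,146) expected. Its right edge is flush with the sleeve in the side view. Handing in.

```bash
python3 -c "from cell import robot; print(robot.hand_in())"
```

```text
the job is handed in; nothing more can be done
None
```

The white-sleeved detector is built in the nest in the order asked (tray, board, white sleeve, cap) and handed in at about 29 s of the 102 s allowed; the final pictures show the cap flat and within about 1 mm of centre, but hand-in returned no verdict.

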